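# Lower the tea strainer into the beaker with the ratchet crank

### The job

Stand the tea beaker upright inside the ring of the brewing stand's tray and push the tray fully home so that the beaker is under the raised strainer. Then squeeze the two posts on the crank together to lift its pawl and, keeping hold of it, let the crank turn back slowly under the load until the strainer's lid rests on the beaker's rim, never letting it run away; then let go of the crank. Leave the jug, mug, green dish and notebook where they are.

Things in the scene. Friction and masses are not known exactly. Their poses are not given: they have to be found in the camera images.
- beaker_center (a point): Centre (half-way up, 45 mm above its foot) of the loose tea beaker: plain pink-brown straight-walled cup without a handle, 62 mm outside diameter, 90 mm tall, wall 4 mm, open top, 0.18 kg, standing on the table at the start. z along its axis, up.
- tray_spot (a point): Centre of the tray's surface inside its ring, where the beaker's foot is to stand; 14 mm above the table. The ring is dark wood, 72 mm inside diameter, 4 mm high. The wooden tray is 90 mm wide along x, and runs along this point's +y to its home place under the strainer. The ring's own wall is 5 mm thick.
- tray_knob (a point): The tray's upright steel post, 16 mm diameter, 64 mm tall from the tray's surface; this point is on its axis, 45 mm above the tray's surface (59 mm above the table). It stands 115 mm from tray_spot towards -y of that point. Grip it or push it to move the tray; nothing else stands within 70 mm of it.
- tray (a joint): Slide of the tray in m: 0 is out, 0.140 is fully home against its stop (beaker centred under the strainer). Grows as the tray moves along tray_spot's +y. Friction about 1.5 N.
- lid_under (a point): Centre of the underside of the strainer's lid, a 72 mm steel disc; the basket, 32 mm diameter, hangs 50 mm below it. Its arm moves only straight up and down, let down by the crank by its own weight; at the start this point is 164 mm above the table (60 mm above the rim of a beaker standing in the tray). Arm, lid and basket weigh 0.4 to 0.65 kg.
- crank_axis (a point): Point on the vertical axis of the crank, on top of the grey tower, at the height of the crank arm's top face (220 mm above the table).
- crank_grip (a point): Where to grip the crank from above: 86 mm from crank_axis, 25 mm above the arm's top face, half-way between its two upright wooden posts once squeezed together. x points outward along the crank arm, z up; it turns with the crank. Posts: 12 mm diameter, 45 mm tall above the arm. The outer one is fixed, 100 mm from the axis. Close the fingers along x and turn the hand with the crank.
- pawl_post (a point): Axis of the inner post, which belongs to the pawl, 25 mm above the crank arm's top face: 60 mm from crank_axis when released, 72 mm fully squeezed (54 mm, then 42 mm over both posts). A squeeze of 7 to 11 N pulls the pawl out of the teeth; unless held, the crank then spins back by itself (3 to 4 N at the grip).
- pawl (a joint): Pawl travel in m: 0 is spring-home in the teeth of the steel wheel under the arm, 0.012 is fully squeezed; it is clear of the teeth from 0.005. Letting go lets it spring back, and it stops the crank at the next tooth.
- crank (a joint): Crank angle in rad: 0 at the start (strainer up, held by the pawl), grows as the crank turns back clockwise seen from above, lowering the strainer 50 mm per rad. The lid meets the beaker's rim at about 1.20; the crank cannot press it, and may turn on, loose, to its stop at 1.40. Teeth 0.15 apart from 0 to 1.05; beyond, none. Over 1.2 rad/s with the pawl lifted is running away.
There are look-alikes about, which are no part of the job. Of the things like the part that bears beaker_center, leave any that is blue; of the rest the larger one is meant.

How it is judged:
On the way, in this order (a step that is already met when the one before it is completed fails the run):
1. the beaker stands upright in the tray's ring, let go (horizontal distance between beaker_center and tray_spot below 0.008 m and z of beaker_center in the frame of tray_spot below 0.048 m and angle between beaker_center's own z axis and vertical below 0.08 rad and contact force between the fingers and beaker below 0.1 N), for 0.2 s.
2. the tray is fully home with the beaker standing in it (value of joint tray above 0.135 m and horizontal distance between beaker_center and tray_spot below 0.008 m and angle between beaker_center's own z axis and vertical below 0.08 rad), for 0.2 s.
3. the pawl is lifted with the crank held, and the crank has turned back half-way (value of joint pawl above 0.0045 m and value of joint crank above 0.5 rad and contact force between the fingers and crank above 1 N), for 0.1 s.
At the end, for the whole second after the job is handed in: The tray is home (within 5 mm), the beaker stands upright in its ring (within 8 mm of the middle), the strainer's lid rests on the beaker's rim (within 3 mm), the pawl is let back and the crank is at rest (all of step 2 and z of beaker_center in the frame of tray_spot below 0.048 m and z of lid_under in the frame of beaker_center below 0.048 m and horizontal distance between lid_under and beaker_center below 0.012 m and value of joint pawl below 0.005 m and velocity of joint crank below 0.05 rad/s); the robot touches nothing.
It fails at once if the load runs away: crank faster than 1.2 rad/s with the pawl lifted (value of joint pawl above 0.005 m and velocity of joint crank above 1.2 rad/s).
It fails at once if the strainer is slammed or pressed on the beaker with more than 30 N (contact force between strainer and beaker above 30 N).
It fails at once if the jug, mug, dish or notebook is moved by more than 20 mm (distance of any of jug, mug, dish, notebook from where it was at the start of the episode above 0.02 m).
It also fails if it takes over 64 s, if anything falls off the work surface, if the arm or the gripper's body presses on something with over 40 N, if the wrist force passes 120 N, or if a joint passes its speed limit or range.

### The arm

A 7-joint arm with a two-finger parallel gripper is mounted at the origin on the work surface. World frame = base frame: x ahead of the robot, y to its left, z up, the work surface at z = 0. Lengths are in m, angles in rad, forces in N, time in s.
With the tool pointing down it reaches from about 0.425 to 0.925 m from the base axis. Payload 6.8 kg.
Tool frame: the origin (TCP) lies at the very end of the fingers, on their centre line; the grasp point (between the pads) lies 19 mm behind it; z points along the fingers, y is the line along which they close (so a half turn about z gives the same grasp; the last joint's range is limited). The gripper opens to 85 mm and grips with 20 to 120 N. Pads are 22 mm wide; open, the fingers measure 114 mm over their backs; the gripper's body (76 mm by 85 mm) begins 54 mm behind the grasp point. The pads swing forward as they close: fully open they stand 13 mm farther back than shut.
Start: joints at [1.176, 0.477, 0.022, 1.555, -0.011, 1.109, -0.083], TCP at [0.191, -0.647, 0.231] pointing down, gripper open.
Joint ranges: [-2.96, 2.96], [-0.34, 2.1], [-1.41, 1.46], [0.24, 2.44], [-1.37, 4.51], [0.17, 1.92], [-2.96, 2.96]. Speed limits (rad/s): [2.39, 2.39, 3.14, 3.14, 3.14, 3.14, 3.14].

### API

Orientations are given as a rotation vector (axis times angle).
In Python, from bench import monitor, optics, r gives the robot as it stands.
- The arm moves only by the shell command python3 -m crank 'ROWS' [OPENING] [FORCE]. ROWS is JSON, a list of rows, each a list of 2 entries, a list of its own where there are three numbers: the shift along the tool's x, y, z in cm, then the turn, a rotation vector about the tool's x, y, z in rad. A call has 1 to 5 rows; each row shifts and turns the commanded pose from where the row before left it, along the tool's axes as they then stand; what a row does not reach is not made up. A row lasts 1/10 s, in which the tool goes at most 50 mm and 8.59 degrees, less where a joint would pass 70% of its speed; a pose out of reach is approached as far as the arm can. A call is refused whole if a number of a shift passes 5 or a number of a turn 0.15, either way. A call with a gripper value outside its range is refused whole. OPENING is the finger opening in cm, from 0 to 8.54, set as the call begins (- or left out, the last holds). The fingers move at their own pace and stop on an object; FORCE is the grip in N (left out, the last holds). Time passes only in rows, so rows that do not move let the fingers close. It gives the time, the measured TCP pose, the force, the opening and the grip force at its end, in the units of the state.
- monitor.get_obs(): the state, without advancing time (a new reading comes with each control period).
- optics.grab_frame(name): name is "side" or "top"; returns (picture, depth): 480x640x3 uint8, red, green, blue; 480x640 float32, m along the optical axis (not along the pixel's ray), 0 where there is no reading.
- optics.camera_model(name): a dict with "vertical_fov" (degrees; the focal length in pixels is half the picture's height over the tangent of half this angle, whatever the lens; pixels are square), "cx", "cy" (the principal point, pixels), "D" ([k1, k2, p1, p2, k3] as OpenCV has them; the pictures are not rectified), "R" (3x3) and "t" (3): a world point X has camera coordinates R X + t. Camera axes: x right, y down, z forward; pixel columns grow to the right and rows downward; lengths in m; the calibration is good to about 2 mm. A picture is of the moment at which its call begins. camera_model takes no time and is no camera call.
- r.hand_in(): hands the job in; it is judged then, once.
The state is a dict: "clock": time; "joints": joint angles; "qvel": joint speeds; "tau": joint torques, N m; "tcp_pos": TCP position; "orientation": TCP orientation; "contact_force": force on the tool from outside, world axes, zero at the start; "moment": the same for the moment, N m; "grip_width": finger opening in m; "gripper_force": force on a finger pad.
Only numpy, scipy, OpenCV 4.12 (cv2) and the standard library are available. Lean on these libraries where they do the work, as an engineer would, in place of code of your own. Each camera call takes 0.05 s, during which the arm holds its last target. There are 200 camera calls.

## Working session

There is one attempt and no reset: what is moved stays moved. The work goes in short steps, Python scripts to look and compute and a shell command to move; the robot and the scene stay as the last step left them, time stands still between calls to the robot, and variables do not carry over. Pictures are saved under pics/ and viewed, at most 10 in all, crops included, and the job is handed in when it is done.

```bash
ls; mkdir -p pics
cat > h.py <<'E'
import numpy as np, cv2
from bench import monitor, optics, r
from scipy.spatial.transform import Rotation as Ro
def cam(n):
    m=optics.camera_model(n); f=240/np.tan(np.radians(m["vertical_fov"])/2)
    K=np.array([[f,0,m["cx"]],[0,f,m["cy"]],[0,0,1.]]); return K,np.array(m["D"]),np.array(m["R"]),np.array(m["t"])
def ray(n,uv):
    K,D,R,t=cam(n); p=cv2.undistortPoints(np.array(uv,float).reshape(-1,1,2),K,D).reshape(-1,2)
    d=np.c_[p,np.ones(len(p))]@R; return -R.T@t,d
def plane(n,uv,z):
    o,d=ray(n,uv); return o+d*((z-o[2])/d[:,2])[:,None]
def cloud(n,dep):
    v,u=np.mgrid[:480,:640]; o,d=ray(n,np.c_[u.ravel(),v.ravel()])
    P=(o+d*dep.reshape(-1,1)).reshape(480,640,3); P[dep==0]=np.nan; return P
def proj(n,X):
    K,D,R,t=cam(n); return cv2.projectPoints(np.array(X,float).reshape(-1,1,3),cv2.Rodrigues(R)[0],t,K,D)[0].reshape(-1,2)
E
python3 - <<'E'
from h import *
for n in ("top","side"):
    p,d=optics.grab_frame(n); np.savez(f"{n}0.npz",p=p,d=d); cv2.imwrite(f"pics/{n}0.png",p[:,:,::-1])
    K,D,R,t=cam(n); print(n,K[0,0],D,-R.T@t,R[2])
s=monitor.get_obs(); print(s)
E
```

```text
pics
top 468.6540953263946 [-0.03015671  0.          0.          0.          0.        ] [ 0.3068588  -0.09080068  1.28521283] [ 0.20971325 -0.00099578 -0.97776243]
side 487.219280612925 [-0.00671501  0.          0.          0.          0.        ] [0.12481556 0.71409964 0.75018601] [ 0.37784711 -0.75518511 -0.53565568]
{'clock': 0.1, 'joints': array([ 1.17592994,  0.47774643,  0.0223483 ,  1.55632454, -0.01147074,
        1.10931641, -0.08317509]), 'qvel': array([-0.00127014, -0.00255607,  0.00023141, -0.00259495, -0.00094693,
       -0.00178796,  0.00025131]), 'tau': array([ 4.43664918e-03, -5.97764218e+01,  1.61383621e+00, -2.81955117e+01,
        1.28178333e-02,  5.08918994e-03,  1.95872741e-05]), 'tcp_pos': array([ 0.19075481, -0.6469369 ,  0.23041546]), 'orientation': array([-3.10776035e+00, -4.48605446e-01,  6.06498200e-04]), 'contact_force': array([ 0.48257038, -0.08272317,  0.11055436]), 'moment': array([-0.02353896,  0.02418369, -0.02631245]), 'gripper_force': 0.0, 'grip_width': 0.08536717934645874}
```

View pics/top0.png

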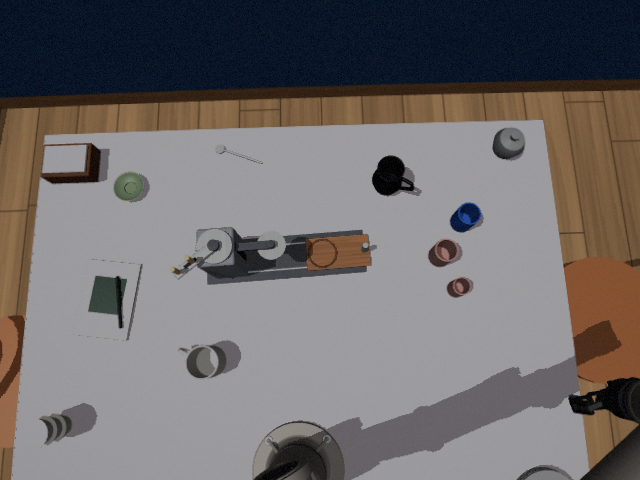

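View pics/side0.png

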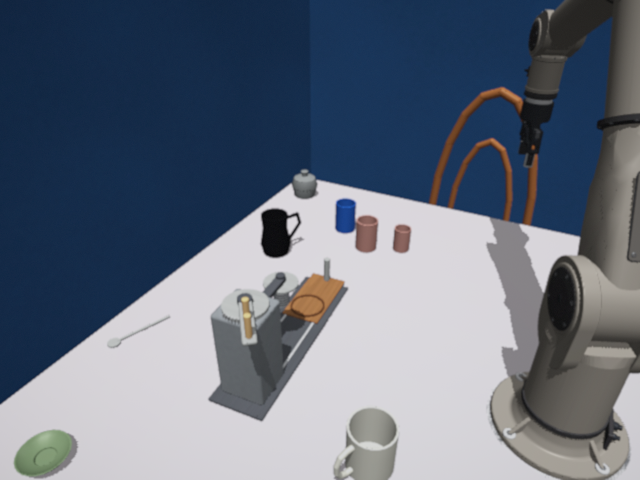

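The top view shows three beakers: blue at (468,216), larger pink at (446,252) and smaller pink at (462,287). The larger pink one fits, since the blue one is excluded. The ring is at about (322,253), the knob at (366,247), the tower and crank axis at (214,246), and the crank posts at about (177,268) and (190,260).

```bash
cat > m0.py <<'E'
from h import *
fit={}
for n in ("top","side"):
    z=np.load(n+"0.npz"); p,d=z["p"],z["d"]; P=cloud(n,d); hsv=cv2.cvtColor(p,cv2.COLOR_RGB2HSV)
    def near(lo,hi,c=None):
        return np.all((P>lo)&(P<hi),axis=2)
    pink=((hsv[...,0]<12)|(hsv[...,0]>170))&(hsv[...,1]>60)&(hsv[...,2]>50)&near([.2,-.7,.01],[.8,-.25,.2])
    k,l,st,ce=cv2.connectedComponentsWithStats(pink.astype(np.uint8))
    for i in range(1,k):
        if st[i,4]>60:
            q=P[l==i]; zt=np.percentile(q[:,2],98); rim=q[q[:,2]>zt-.006]
            A=np.c_[2*rim[:,:2],np.ones(len(rim))]; s=np.linalg.lstsq(A,(rim[:,:2]**2).sum(1),rcond=None)[0]
            print(n,"pink",ce[i].round(),st[i,4],"ztop",zt.round(4),"ext",np.ptp(rim[:,:2],axis=0).round(3),"circ",s[:2].round(4),np.sqrt(s[2]+s[0]**2+s[1]**2).round(4))
    # crank posts: yellow wood near z .22-.27
    w=(hsv[...,0]>8)&(hsv[...,0]<30)&(hsv[...,1]>70)&near([.2,0,.225],[.7,.5,.30])
    k,l,st,ce=cv2.connectedComponentsWithStats(w.astype(np.uint8))
    for i in range(1,k):
        if st[i,4]>5: q=P[l==i]; t=q[q[:,2]>q[:,2].max()-.006]; print(n,"post",ce[i].round(1),st[i,4],q.max(0).round(4),"topmean",t.mean(0).round(4))
    # knob top
    kn=near([.3,-.45,.05],[.7,-.1,.1])&~pink; q=P[kn]
    k,l,st,ce=cv2.connectedComponentsWithStats(kn.astype(np.uint8))
    for i in range(1,k):
        if st[i,4]>5: q=P[l==i]; print(n,"knobcand",ce[i].round(1),st[i,4],q.mean(0).round(4),q.max(0).round(4))
    # tray surface
    br=(hsv[...,0]<25)&(hsv[...,1]>80)&near([.3,-.4,.006],[.7,.1,.025])
    k,l,st,ce=cv2.connectedComponentsWithStats(br.astype(np.uint8)); i=1+np.argmax(st[1:,4]); ys,xs=np.where(l==i)
    Q=plane(n,np.c_[xs,ys],.014); rc=cv2.minAreaRect((Q[:,:2]*1000).astype(np.float32)); print(n,"tray",rc,np.median(P[l==i][:,2]))
    # lid
    for lo,hi,nm in (([.3,-.15,.14],[.7,.2,.19],"lid?"),([.3,0,.2],[.7,.2,.217],"wheel?")):
        m=near(lo,hi); q=P[m]; print(n,nm,len(q),q.mean(0).round(3) if len(q) else "", q.min(0).round(3),q.max(0).round(3))
    c={"top":(380,190,500,310),"side":(310,180,430,270)}[n]
    cr=p[c[1]:c[3],c[0]:c[2],::-1]; fit[n]=cv2.resize(cr,(400,400*cr.shape[0]//cr.shape[1]),interpolation=cv2.INTER_CUBIC)
    c={"top":(155,220,395,300),"side":(200,240,360,420)}[n]
    cr=p[c[1]:c[3],c[0]:c[2],::-1]; fit[n+"c"]=cr
a=cv2.resize(fit["topc"],(800,266),interpolation=cv2.INTER_CUBIC)
b=np.hstack([cv2.resize(fit["top"],(300,300)),cv2.resize(fit["side"],(240,300)),cv2.resize(fit["sidec"],(260,300))])
cv2.imwrite("pics/crop0.png",np.vstack([a,b]))
E
python3 m0.py
```

```text
top pink [443. 252.] 428 ztop 0.0918 ext [0.059 0.059] circ [ 0.5395 -0.4011] 0.0284
top pink [459. 287.] 234 ztop 0.072 ext [0.045 0.044] circ [ 0.4468 -0.438 ] 0.0211
top post [190.1 259.9] 31 [0.5094 0.2256 0.2686] topmean [0.5056 0.2195 0.2643]
top post [175.7 270.5] 30 [0.486  0.2541 0.2664] topmean [0.4798 0.2507 0.2638]
top knobcand [458.1 216.6] 83 [ 0.6317 -0.444   0.0752] [ 0.6538 -0.4399  0.0954]
top knobcand [365.  245.8] 41 [ 0.56   -0.1912  0.0725] [ 0.5691 -0.1837  0.0849]
top knobcand [457.5 248.5] 10 [ 0.5419 -0.4306  0.0898] [ 0.5543 -0.4282  0.0937]
top tray ((558.0328369140625, -119.00753784179688), (90.10375213623047, 174.42486572265625), 2.9355039596557617) 0.014098272653525257
top lid? 1072 [0.542 0.076 0.172] [0.494 0.011 0.14 ] [0.59 0.2  0.19]
top wheel? 742 [0.542 0.164 0.207] [0.497 0.131 0.2  ] [0.589 0.2   0.217]
side pink [366. 232.] 601 ztop 0.0871 ext [0.058 0.062] circ [ 0.5382 -0.3992] 0.0286
side pink [401. 237.] 327 ztop 0.0656 ext [0.042 0.048] circ [ 0.4468 -0.437 ] 0.022
side post [246.6 316.7] 243 [0.5099 0.2617 0.2645] topmean [0.4913 0.2415 0.2621]
side knobcand [342.8 211.8] 168 [ 0.6334 -0.4427  0.0692] [ 0.6585 -0.4343  0.0895]
side knobcand [372.3 222.2] 56 [ 0.5277 -0.4092  0.0787] [ 0.5704 -0.3907  0.091 ]
side knobcand [356. 227.] 9 [ 0.5665 -0.3862  0.0647] [ 0.5682 -0.3828  0.0757]
side knobcand [396.  226.2] 6 [ 0.4674 -0.4391  0.0665] [ 0.4712 -0.4286  0.0689]
side knobcand [410.1 231.6] 14 [ 0.4247 -0.4364  0.0616] [ 0.4297 -0.4288  0.0675]
side knobcand [326.7 263.1] 67 [ 0.56   -0.1869  0.0654] [ 0.5689 -0.1797  0.0774]
side tray ((556.37353515625, -111.86873626708984), (90.7568588256836, 174.3697052001953), 3.1221823692321777) 0.011400772557003225
side lid? 1144 [0.527 0.098 0.168] [0.494 0.011 0.14 ] [0.584 0.2   0.19 ]
side wheel? 692 [0.54  0.17  0.206] [0.499 0.133 0.2  ] [0.585 0.2   0.217]
```

View pics/crop0.png

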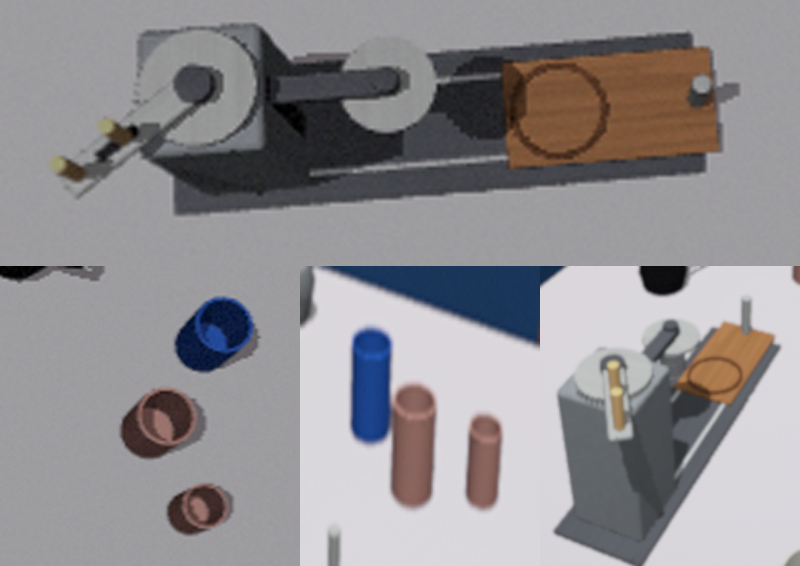

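The crop confirms the larger pink beaker at (446,252), with a measured rim of about 60 mm and height of 90 mm. The blue and small pink ones stay. One more refinement is needed: ring, knob, lid, crank axis and posts.

```bash
cat > m1.py <<'E'
from h import *
from scipy.optimize import least_squares
def circ(q):
    s=least_squares(lambda s:np.hypot(q[:,0]-s[0],q[:,1]-s[1])-s[2],[*q.mean(0)[:2],.03],loss="soft_l1",f_scale=.002).x; return s.round(4)
for n in ("top","side"):
    z=np.load(n+"0.npz"); p,d=z["p"],z["d"]; P=cloud(n,d); hsv=cv2.cvtColor(p,cv2.COLOR_RGB2HSV)
    near=lambda lo,hi: np.all((P>lo)&(P<hi),axis=2)
    def pl(m,zz): ys,xs=np.where(m); return plane(n,np.c_[xs,ys],zz)
    # ring: dark brown on tray
    v,u=np.mgrid[:480,:640]; W=plane(n,np.c_[u.ravel(),v.ravel()],.018).reshape(480,640,3)
    m=(np.hypot(W[...,0]-.553,W[...,1]+.075)<.05)
    L=hsv[...,2].astype(int); med=np.median(L[m]); rg=m&(L<med*.72)&(hsv[...,1]>60)
    print(n,"ring",rg.sum(),circ(pl(rg,.018)), "med",med)
    # lid disc: bright low sat, z .16-.175
    lid=near([.45,-.05,.158],[.65,.12,.178])&(hsv[...,1]<60)&(L>110); print(n,"lid",lid.sum(),np.median(P[lid][:,2]).round(4))
    e=cv2.findContours(lid.astype(np.uint8),cv2.RETR_EXTERNAL,cv2.CHAIN_APPROX_NONE)[0]; e=max(e,key=len).reshape(-1,2)
    q=plane(n,e,.167); print("   lid circ",circ(q))
    wh=near([.45,.1,.200],[.65,.25,.217])&(L>110)&(hsv[...,1]<60); print(n,"wheel z",np.percentile(P[wh][:,2],[10,50,90]).round(4))
    e=cv2.findContours(wh.astype(np.uint8),cv2.RETR_EXTERNAL,cv2.CHAIN_APPROX_NONE)[0]; e=max(e,key=len).reshape(-1,2)
    q=plane(n,e,np.median(P[wh][:,2])); print("   wheel circ",circ(q))
    kn=near([.53,-.21,.03],[.59,-.16,.095]); ys,xs=np.where(kn); print(n,"knob px",xs.min(),xs.max(),ys.min(),ys.max())
    for zz in (.06,.07,.078): 
        q=P[kn&(abs(P[...,2]-zz)<.006)]; print("   z",zz,q.mean(0).round(4),len(q))
    hb=near([.5,.13,.221],[.6,.22,.26])&(L<90); q=P[hb]; print(n,"hub",len(q),q.mean(0).round(4),q[:,2].max().round(3), pl(hb,.235).mean(0).round(4))
E
python3 m1.py
```

```text
top ring 226 [ 0.5561 -0.0767  0.0388] med 122.0
top lid 472 0.1681
   lid circ [0.5499 0.045  0.0327]
top wheel z [0.2039 0.2077 0.2105]
   wheel circ [0.5441 0.1764 0.0404]
top knob px 362 368 242 251
   z 0.06 [ 0.5569 -0.1902  0.0597] 4
   z 0.07 [ 0.5594 -0.1915  0.0735] 14
   z 0.078 [ 0.5611 -0.192   0.0769] 29
top hub 95 [0.5298 0.1896 0.2261] 0.259 [0.5279 0.1874 0.235 ]
side ring 121 [ 0.5542 -0.0707  0.0387] med 166.0
side lid 434 0.1657
   lid circ [0.546  0.0497 0.034 ]
side wheel z [0.2042 0.2059 0.2078]
   wheel circ [0.5406 0.18   0.0414]
side knob px 324 330 258 275
   z 0.06 [ 0.5591 -0.1853  0.0606] 24
   z 0.07 [ 0.5609 -0.1885  0.0707] 32
   z 0.078 [ 0.561  -0.1895  0.0748] 20m1.py:24: RuntimeWarning: Mean of empty slice.
  hb=near([.5,.13,.221],[.6,.22,.26])&(L<90); q=P[hb]; print(n,"hub",len(q),q.mean(0).round(4),q[:,2].max().round(3), pl(hb,.235).mean(0).round(4))
  ret = um.true_divide(
Traceback (most recent call last):
  File "m1.py", line 24, in <module>
    hb=near([.5,.13,.221],[.6,.22,.26])&(L<90); q=P[hb]; print(n,"hub",len(q),q.mean(0).round(4),q[:,2].max().round(3), pl(hb,.235).mean(0).round(4))
                                                                                                 ~~~~~~~~~~^^
ValueError: zero-size array to reduction operation maximum which has no identity
```

```bash
python3 -m crank '[[[0,0,0],[0,0,0.143]],[[0,0,0],[0,0,0.143]],[[3.8,-2.7,0],[0,0,0]],[[3.8,-2.7,0],[0,0,0]],[[3.8,-2.7,0],[0,0,0]]]' 8.54 40
```

```text
clock: 0.6
tcp_pos: [0.3057, -0.5652, 0.2308]
orientation: [-3.141, 0.0, 0.001]
contact_force: [1.1, 0.2, -0.0]
grip_width: 0.0855
gripper_force: 0.0
```

```bash
python3 -m crank '[[[4,-2.85,0],[0,0,0]],[[4,-2.85,0],[0,0,0]],[[4,-2.85,0],[0,0,0]],[[4,-2.85,0],[0,0,0]],[[4,-2.85,0],[0,0,0]]]'; python3 -m crank '[[[3.3,-2.25,0],[0,0,0]],[[0,0,3.5],[0,0,0]],[[0,0,3],[0,0,0]],[[0,0,3],[0,0,0]],[[0,0,0],[0,0,0]]]'
```

```text
clock: 1.1
tcp_pos: [0.5059, -0.4222, 0.231]
orientation: [-3.141, -0.001, 0.001]
contact_force: [0.3, -1.1, -0.4]
grip_width: 0.0854
gripper_force: 0.0
clock: 1.6
tcp_pos: [0.5348, -0.3991, 0.1313]
orientation: [-3.137, -0.002, 0.012]
contact_force: [-0.8, 0.7, -0.1]
grip_width: 0.0855
gripper_force: 0.0
```

```bash
python3 -m crank '[[[0.4,0,1],[0,0,0]],[[0,0,0],[0,0,0]]]'
python3 - <<'E'
from h import *
p,d=optics.grab_frame("side"); q,_=optics.grab_frame("top"); s=monitor.get_obs(); print(s["tcp_pos"],s["orientation"])
cv2.imwrite("pics/a1.png",np.hstack([cv2.resize(p[150:270,300:440,::-1],None,fx=3,fy=3),cv2.resize(q[200:320,390:510,::-1],None,fx=3,fy=3)]))
E
```

```text
clock: 1.8
tcp_pos: [0.5426, -0.4011, 0.1265]
orientation: [3.142, 0.002, 0.001]
contact_force: [-0.7, -0.4, 0.6]
grip_width: 0.0854
gripper_force: 0.0
[ 0.54260252 -0.40157805  0.12760593] [3.14059420e+00 1.34922183e-03 2.73424866e-03]
```

View pics/a1.png

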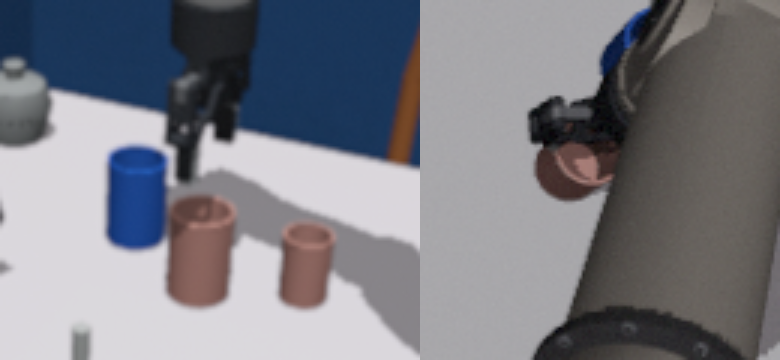

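The gripper stands above the larger pink beaker with its fingers either side along y. Going down.

```bash
python3 -m crank '[[[-0.3,0,2],[0,0,0]],[[0,0,2],[0,0,0]],[[0,0,2],[0,0,0]],[[0,0,1.5],[0,0,0]],[[0,0,1],[0,0,0]]]'; python3 -m crank '[[[0,0,0],[0,0,0]],[[0,0,0],[0,0,0]],[[0,0,0],[0,0,0]]]' 4 40;python3 -m crank '[[[0,0,0],[0,0,0]],[[0,0,0],[0,0,0]],[[0,0,0],[0,0,0]]]' 4 40
```

```text
clock: 2.4
tcp_pos: [0.5388, -0.4013, 0.0409]
orientation: [3.141, 0.001, 0.0]
contact_force: [-0.2, -0.1, 0.1]
grip_width: 0.0858
gripper_force: 0.0
clock: 2.7
tcp_pos: [0.5394, -0.4016, 0.0423]
orientation: [3.141, 0.001, 0.002]
contact_force: [0.4, 0.2, -1.7]
grip_width: 0.0617
gripper_force: 43.8
clock: 3.0
tcp_pos: [0.5392, -0.4015, 0.0421]
orientation: [3.141, 0.001, 0.002]
contact_force: [-0.3, -0.3, 3.7]
grip_width: 0.0618
gripper_force: 44.1
```

```bash
python3 -m crank '[[[0,0,-2],[0,0,0]],[[0,0,-3],[0,0,0]],[[0,0,-3],[0,0,0]],[[0,0,-3],[0,0,0]],[[0.2,-2,0],[0,0,0]]]'; python3 -m crank '[[[0.3,-4,0],[0,0,0]],[[0.3,-4,0],[0,0,0]],[[0.3,-4,0],[0,0,0]],[[0.2,-4,0],[0,0,0]],[[0.1,-4,0],[0,0,0]]]';python3 -m crank '[[[0.2,-4,0],[0,0,0]],[[0,-3,0],[0,0,0]],[[0,-2.5,0],[0,0,0]],[[0,-1,0],[0,0,0]],[[0,0,0],[0,0,0]]]'
python3 - <<'E'
from h import *
s=monitor.get_obs(); print(s["tcp_pos"],s["orientation"],s["grip_width"])
for n in ("top","side"):
    p,d=optics.grab_frame(n); np.savez(f"{n}1.npz",p=p,d=d)
    cv2.imwrite(f"/tmp/{n}.png",p[:,:,::-1])
a=cv2.imread("/tmp/top.png")[200:300,240:400]; b=cv2.imread("/tmp/side.png")[180:340,230:390]
cv2.imwrite("pics/b1.png",np.hstack([cv2.resize(a,(480,300)),cv2.resize(b,(300,300))]))
E
```

```text
clock: 3.5
tcp_pos: [0.5418, -0.386, 0.156]
orientation: [3.135, -0.007, 0.01]
contact_force: [0.2, -1.0, -0.7]
grip_width: 0.0618
gripper_force: 44.4
clock: 4.0
tcp_pos: [0.5517, -0.1784, 0.1502]
orientation: [-3.141, -0.002, 0.002]
contact_force: [0.3, -0.5, -1.6]
grip_width: 0.062
gripper_force: 44.4
clock: 4.5
tcp_pos: [0.554, -0.0742, 0.1507]
orientation: [-3.141, -0.006, 0.002]
contact_force: [0.4, -0.5, -1.5]
grip_width: 0.062
gripper_force: 44.4
[ 0.55397069 -0.07423853  0.15067388] [-3.14099474e+00 -6.37038923e-03  1.75534028e-03] 0.06197524779563318
```

View pics/b1.png

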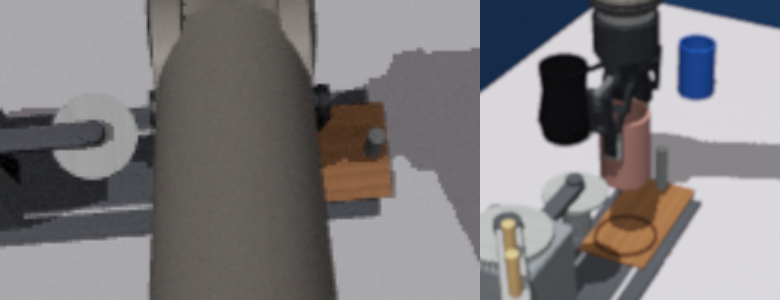

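The beaker hangs upright above the tray's ring (side view). I'll measure the beaker's true offset in the hand before lowering it.

Run:
```python
from h import *
z=np.load("side1.npz"); p,d=z["p"],z["d"]; hsv=cv2.cvtColor(p,cv2.COLOR_RGB2HSV); P=cloud("side",d)
pink=((hsv[...,0]<10)|(hsv[...,0]>170))&(hsv[...,1]>60)&np.all((P>[.4,-.2,.08])&(P<[.7,.02,.25]),axis=2)
k,l,st,ce=cv2.connectedComponentsWithStats(pink.astype(np.uint8)); i=1+np.argmax(st[1:,4]); m=l==i; print(st[i],ce[i])
tcp=np.array([.554,-.0742]); zf=.1507-.0415
a=np.linspace(0,2*np.pi,200)
cyl=lambda c:np.vstack([np.c_[c[0]+.031*np.cos(a),c[1]+.031*np.sin(a),np.full(200,zz)] for zz in np.linspace(zf,zf+.09,40)])
def edges(mask):
    return {y:(np.where(mask[y])[0].min(),np.where(mask[y])[0].max()) for y in range(480) if mask[y].any()}
e=edges(m)
uv=proj("side",cyl(tcp)); hull=np.zeros((480,640),np.uint8); cv2.fillConvexPoly(hull,cv2.convexHull(uv.astype(np.float32)).astype(np.int32),1); h=edges(hull)
for y in list(e)[::3]: print(y,e[y],h.get(y))
q=P[m]; print("cloud",q.mean(0).round(4))
# pixel per mm lateral
print(proj("side",[[.554,-.0742,.12],[.564,-.0742,.12],[.554,-.0642,.12]]))
# ring: raw pixels extents vs. predicted
rp,rd=np.load("side0.npz")["p"],0
cv2.imwrite("/tmp/x.png",p)
```

```text
[295 233  26  49 768] [310.03645833 260.31640625]
233 (np.int64(312), np.int64(315)) (np.int64(296), np.int64(317))
236 (np.int64(310), np.int64(318)) (np.int64(293), np.int64(320))
239 (np.int64(309), np.int64(319)) (np.int64(292), np.int64(321))
242 (np.int64(307), np.int64(319)) (np.int64(292), np.int64(321))
245 (np.int64(306), np.int64(319)) (np.int64(292), np.int64(321))
248 (np.int64(306), np.int64(319)) (np.int64(292), np.int64(321))
251 (np.int64(306), np.int64(319)) (np.int64(292), np.int64(321))
254 (np.int64(295), np.int64(319)) (np.int64(292), np.int64(321))
257 (np.int64(295), np.int64(319)) (np.int64(293), np.int64(321))
260 (np.int64(295), np.int64(319)) (np.int64(293), np.int64(321))
263 (np.int64(295), np.int64(319)) (np.int64(293), np.int64(321))
266 (np.int64(295), np.int64(319)) (np.int64(293), np.int64(320))
269 (np.int64(295), np.int64(319)) (np.int64(293), np.int64(320))
272 (np.int64(295), np.int64(319)) (np.int64(293), np.int64(320))
275 (np.int64(297), np.int64(320)) (np.int64(293), np.int64(320))
278 (np.int64(299), np.int64(317)) (np.int64(296), np.int64(317))
281 (np.int64(305), np.int64(308)) (np.int64(304), np.int64(308))
cloud [ 0.5404 -0.0626  0.1546]
[[307.1804583  269.01213031]
 [303.26941775 267.84775312]
 [305.06655259 271.30562456]]
```

```bash
python3 -m crank '[[[0.24,0.16,2],[0,0,0]],[[0,0,2],[0,0,0]],[[0,0,2],[0,0,0]],[[0,0,1.5],[0,0,0]],[[0,0,1],[0,0,0]]]'; python3 -m crank '[[[0,0,0.3],[0,0,0]],[[0,0,0.3],[0,0,0]],[[0,0,0.2],[0,0,0]],[[0,0,0],[0,0,0]],[[0,0,0],[0,0,0]]]'
```

```text
clock: 5.1
tcp_pos: [0.5561, -0.0801, 0.065]
orientation: [3.141, -0.004, -0.003]
contact_force: [-0.4, -0.7, -2.0]
grip_width: 0.0614
gripper_force: 44.4
clock: 5.6
tcp_pos: [0.5573, -0.0778, 0.0588]
orientation: [3.141, 0.001, 0.001]
contact_force: [-0.1, -0.8, -2.0]
grip_width: 0.0617
gripper_force: 44.4
```

```bash
python3 -m crank '[[[-0.05,-0.1,0.1],[0,0,0]],[[0,0,0.1],[0,0,0]],[[0,0,0],[0,0,0]]]'; python3 -m crank '[[[0,0,0.05],[0,0,0]],[[0,0,0],[0,0,0]]]'
```

```text
clock: 5.9
tcp_pos: [0.5563, -0.0766, 0.0563]
orientation: [-3.142, -0.002, 0.0]
contact_force: [-0.7, 0.1, -1.4]
grip_width: 0.0616
gripper_force: 44.4
clock: 6.1
tcp_pos: [0.5565, -0.0767, 0.056]
orientation: [3.142, 0.001, 0.0]
contact_force: [-0.8, 0.4, 1.1]
grip_width: 0.0619
gripper_force: 44.5
```

Foot in contact. I'll release gently, rise, and look.

```bash
python3 -m crank '[[[0,0,0],[0,0,0]],[[0,0,0],[0,0,0]],[[0,0,0],[0,0,0]]]' 8.5 20; python3 -m crank '[[[0,0,-3],[0,0,0]],[[0,0,-4],[0,0,0]],[[0,1,-4],[0,0,0]],[[0,4,0],[0,0,0]],[[0,4,0],[0,0,0]]]'
python3 - <<'E'
from h import *
from scipy.optimize import least_squares
ims=[]
for n in ("top","side"):
    p,d=optics.grab_frame(n); np.savez(f"{n}2.npz",p=p,d=d); hsv=cv2.cvtColor(p,cv2.COLOR_RGB2HSV); P=cloud(n,d)
    pink=((hsv[...,0]<10)|(hsv[...,0]>170))&(hsv[...,1]>60)&np.all((P>[.45,-.15,.03])&(P<[.65,.02,.13]),axis=2)
    q=P[pink]; 
    if len(q): 
        zt=np.percentile(q[:,2],98); rim=q[q[:,2]>zt-.006][:,:2]
        s=least_squares(lambda s:np.hypot(rim[:,0]-s[0],rim[:,1]-s[1])-.029,rim.mean(0),loss="soft_l1",f_scale=.002).x; print(n,len(q),zt,s)
    c=(250,200,400,300) if n=="top" else (240,200,390,340); ims.append(cv2.resize(p[c[1]:c[3],c[0]:c[2],::-1],(400,int(400*(c[3]-c[1])/(c[2]-c[0])))))
h=max(i.shape[0] for i in ims); ims=[cv2.copyMakeBorder(i,0,h-i.shape[0],0,0,cv2.BORDER_CONSTANT) for i in ims]
cv2.imwrite("pics/c1.png",np.hstack(ims))
E
```

```text
clock: 6.4
tcp_pos: [0.5566, -0.0768, 0.0559]
orientation: [3.142, 0.001, 0.001]
contact_force: [0.4, -0.6, 0.1]
grip_width: 0.0852
gripper_force: 0.0
clock: 6.9
tcp_pos: [0.5579, -0.167, 0.1679]
orientation: [3.141, 0.006, 0.006]
contact_force: [0.2, -0.7, -1.1]
grip_width: 0.085
gripper_force: 0.0
top 300 0.10626853810520119 [ 0.5573428  -0.07747847]
side 864 0.10160042980060201 [ 0.5567296  -0.07517388]
```

View pics/c1.png

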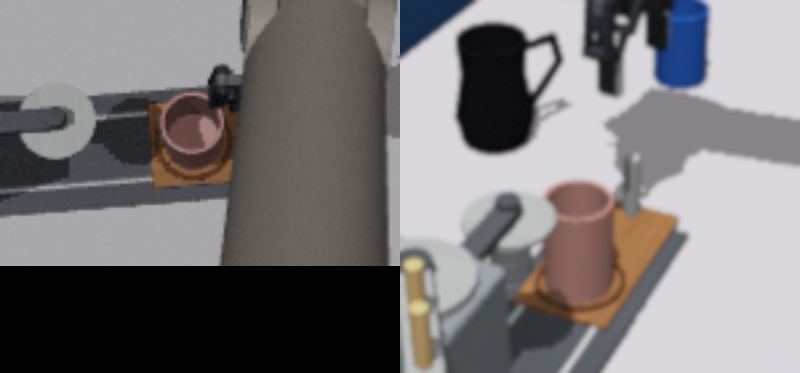

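The beaker stands upright inside the ring (rim at 0.104 m) with the knob clear behind it. Next I grip the knob.

```bash
python3 -m crank '[[[0.4,2.4,2],[0,0,0]],[[0,0,3],[0,0,0]],[[0,0,3],[0,0,0]],[[0,0,2.5],[0,0,0]],[[0,0,2.2],[0,0,0]]]'; python3 -m crank '[[[0,0,0],[0,0,0]],[[0,0,0],[0,0,0]],[[0,0,0],[0,0,0]],[[0,0,0],[0,0,0]],[[0,0,0],[0,0,0]]]' 0.5 30
```

```text
clock: 7.5
tcp_pos: [0.56, -0.1903, 0.0372]
orientation: [-3.141, -0.001, 0.002]
contact_force: [0.1, 0.5, 0.5]
grip_width: 0.0851
gripper_force: 0.0
clock: 8.0
tcp_pos: [0.5613, -0.191, 0.0401]
orientation: [3.141, 0.001, 0.003]
contact_force: [-1.0, 0.6, 4.7]
grip_width: 0.0153
gripper_force: 29.4
```

```bash
python3 -m crank '[[[-0.02,-0.4,0],[0,0,0]],[[-0.04,-0.8,0],[0,0,0]],[[-0.05,-1,0],[0,0,0]],[[-0.06,-1.2,0],[0,0,0]],[[-0.06,-1.2,0],[0,0,0]]]'; python3 -m crank '[[[-0.06,-1.2,0],[0,0,0]],[[-0.06,-1.2,0],[0,0,0]],[[-0.05,-1,0],[0,0,0]],[[-0.05,-1,0],[0,0,0]],[[-0.04,-0.8,0],[0,0,0]]]'
```

```text
clock: 8.5
tcp_pos: [0.5589, -0.1452, 0.04]
orientation: [3.14, -0.0, 0.003]
contact_force: [-0.7, -1.7, 7.6]
grip_width: 0.0155
gripper_force: 29.7
clock: 9.0
tcp_pos: [0.5562, -0.0926, 0.04]
orientation: [3.141, 0.001, 0.003]
contact_force: [-1.3, -2.2, 8.5]
grip_width: 0.0153
gripper_force: 29.8
```

```bash
python3 -m crank '[[[-0.04,-0.7,0],[0,0,0]],[[-0.03,-0.6,0],[0,0,0]],[[-0.02,-0.4,0],[0,0,0]],[[-0.02,-0.3,0],[0,0,0]],[[-0.02,-0.3,0],[0,0,0]]]'; python3 -m crank '[[[-0.02,-0.3,0],[0,0,0]],[[-0.02,-0.3,0],[0,0,0]],[[-0.02,-0.3,0],[0,0,0]],[[-0.02,-0.3,0],[0,0,0]],[[0,0,0],[0,0,0]]]'
```

```text
clock: 9.5
tcp_pos: [0.555, -0.0699, 0.04]
orientation: [3.141, 0.001, 0.003]
contact_force: [-1.6, -1.7, 8.0]
grip_width: 0.0149
gripper_force: 29.8
clock: 10.0
tcp_pos: [0.5549, -0.0683, 0.0401]
orientation: [3.131, -0.012, 0.006]
contact_force: [3.0, -25.5, 3.2]
grip_width: 0.0152
gripper_force: 31.3
```

```bash
python3 -m crank '[[[0.05,0.4,0],[0,0,0]],[[0.03,0.3,0],[0,0,0]],[[0,0,0],[0,0,0]]]'; python3 -m crank '[[[0,0,0],[0,0,0]],[[0,0,0],[0,0,0]],[[0,0,0],[0,0,0]],[[0,0,0],[0,0,0]]]' 8.5 20
```

```text
clock: 10.3
tcp_pos: [0.5549, -0.0684, 0.04]
orientation: [3.138, -0.004, 0.003]
contact_force: [-0.6, -9.7, 7.8]
grip_width: 0.0153
gripper_force: 30.4
clock: 10.7
tcp_pos: [0.554, -0.064, 0.0386]
orientation: [-3.141, -0.003, 0.001]
contact_force: [-0.5, 0.2, 1.0]
grip_width: 0.0724
gripper_force: 0.0
```

```bash
python3 -m crank '[[[0,1.2,0],[0,0,0]],[[0,0,-2],[0,0,0]],[[0,0,-4],[0,0,0]],[[0,0,-4.5],[0,0,0]],[[0,1,-4.5],[0,0,0]]]'; python3 -m crank '[[[0,2,-4],[0,0,0]],[[0,3,-3.5],[0,0,0]],[[0,3,-3.5],[0,0,0]],[[0,4,0],[0,0,0]],[[0,0,0],[0,0,0]]]'
cat > m2.py <<'E'
from h import *
from scipy.optimize import least_squares
ims=[]; s=monitor.get_obs(); print(s["tcp_pos"],s["orientation"],s["joints"].round(2))
for n in ("top","side"):
    p,d=optics.grab_frame(n); np.savez(f"{n}3.npz",p=p,d=d); hsv=cv2.cvtColor(p,cv2.COLOR_RGB2HSV); P=cloud(n,d)
    pink=((hsv[...,0]<10)|(hsv[...,0]>170))&(hsv[...,1]>60)&np.all((P>[.45,-.03,.03])&(P<[.65,.12,.13]),axis=2)
    q=P[pink]; print(n,"pink",len(q),q.mean(0) if len(q) else 0)
    y=(hsv[...,0]>8)&(hsv[...,0]<32)&(hsv[...,1]>60)&np.all((P>[.4,.12,.222])&(P<[.7,.35,.28]),axis=2)
    k,l,st,ce=cv2.connectedComponentsWithStats(y.astype(np.uint8))
    for i in range(1,k):
        if st[i,4]>8:
            ys,xs=np.where(l==i); print(n,"post",st[i],ce[i].round(1))
    c=(150,200,350,300) if n=="top" else (200,240,340,420); ims.append(cv2.resize(p[c[1]:c[3],c[0]:c[2],::-1],None,fx=(2.4 if n=="top" else 2.2),fy=(2.4 if n=="top" else 2.2),interpolation=cv2.INTER_CUBIC))
h=max(i.shape[0] for i in ims); ims=[cv2.copyMakeBorder(i,0,h-i.shape[0],0,0,cv2.BORDER_CONSTANT) for i in ims]
cv2.imwrite("pics/d1.png",np.hstack(ims))
# predicted post tops in pixel for hypothesis
for ax in ((.5425,.178),(.5441,.1764)):
  for th in (128,130.5,133):
    c=np.array([np.cos(np.radians(th)),np.sin(np.radians(th))])
    for n in ("top","side"):
        X=[[*(np.array(ax)+r_*c),z] for r_ in (.06,.1) for z in (.265,.222)]
        print(ax,th,n,proj(n,X).round(1).tolist())
E
python3 m2.py
```

```text
clock: 11.2
tcp_pos: [0.5538, -0.0863, 0.1902]
orientation: [-3.141, -0.004, 0.001]
contact_force: [1.1, 0.1, 0.0]
grip_width: 0.0852
gripper_force: 0.0
clock: 11.7
tcp_pos: [0.553, -0.2148, 0.3001]
orientation: [3.137, -0.014, 0.003]
contact_force: [-0.1, -0.0, -0.7]
grip_width: 0.0852
gripper_force: 0.0
[ 0.55301774 -0.21484536  0.30009767] [ 3.13725384e+00 -1.38757169e-02  2.70325708e-03] [ 0.27  0.28 -0.    1.68  0.    1.18 -1.32]
top pink 144 [0.53038003 0.03165242 0.07394158]
top post [185 256  10   8  37] [189.6 259.5]
top post [171 267   9   7  39] [175.2 270.2]
side pink 545 [0.53159175 0.05113691 0.07072773]
side post [242 297  10  41 261] [246.7 317.3]
(0.5425, 0.178) 128 top [[185.0, 257.6], [190.7, 260.9], [170.5, 268.9], [176.7, 271.9]]
(0.5425, 0.178) 128 side [[244.1, 298.8], [246.2, 319.5], [245.8, 315.0], [247.9, 336.1]]
(0.5425, 0.178) 130.5 top [[185.8, 258.4], [191.3, 261.8], [171.7, 270.4], [177.9, 273.3]]
(0.5425, 0.178) 130.5 side [[245.8, 298.6], [247.8, 319.3], [248.7, 314.6], [250.7, 335.7]]
(0.5425, 0.178) 133 top [[186.5, 259.3], [192.1, 262.6], [173.0, 271.8], [179.1, 274.7]]
(0.5425, 0.178) 133 side [[247.4, 298.3], [249.4, 319.0], [251.5, 314.1], [253.5, 335.2]]
(0.5441, 0.1764) 128 top [[185.8, 256.8], [191.4, 260.2], [171.3, 268.2], [177.4, 271.2]]
(0.5441, 0.1764) 128 side [[243.8, 297.9], [245.9, 318.6], [245.5, 314.1], [247.7, 335.1]]
(0.5441, 0.1764) 130.5 top [[186.5, 257.7], [192.1, 261.1], [172.5, 269.7], [178.6, 272.6]]
(0.5441, 0.1764) 130.5 side [[245.5, 297.7], [247.5, 318.4], [248.4, 313.7], [250.4, 334.7]]
(0.5441, 0.1764) 133 top [[187.3, 258.5], [192.8, 261.9], [173.7, 271.1], [179.8, 274.0]]
(0.5441, 0.1764) 133 side [[247.1, 297.5], [249.1, 318.1], [251.2, 313.2], [253.2, 334.3]]
```

View pics/d1.png

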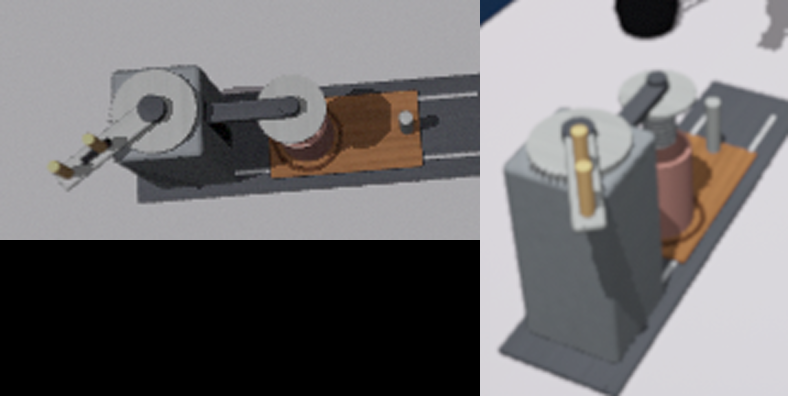

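The tray is home and the beaker stands upright under the strainer. The post tops are near (173,270) and (187,259) in the top view, and (245,299) and (247,316) in the side view. Now I turn the hand and go over the crank.

```bash
python3 -m crank '[[[0,0,0],[0,0,-0.133]],[[0,0,0],[0,0,-0.133]],[[0,0,0],[0,0,-0.133]],[[0,0,0],[0,0,-0.133]],[[0,0,0],[0,0,-0.133]]]'; python3 -m crank '[[[2.3,-4,0],[0,0,0]],[[2.3,-4,0],[0,0,0]],[[2.3,-4,0],[0,0,0]],[[2.3,-4,0],[0,0,0]],[[2.3,-4,0],[0,0,0]]]'; python3 -m crank '[[[2.3,-4,0],[0,0,0]],[[2.3,-4,0],[0,0,0]],[[2.3,-4,0],[0,0,0]],[[2.3,-4,0],[0,0,0]],[[0,0,0],[0,0,0]]]'
```

```text
clock: 12.3
tcp_pos: [0.5541, -0.2053, 0.2981]
orientation: [-2.964, -1.038, 0.001]
contact_force: [0.2, -0.5, -0.5]
grip_width: 0.0852
gripper_force: 0.0
clock: 12.8
tcp_pos: [0.52, 0.0244, 0.2984]
orientation: [-2.968, -1.029, 0.001]
contact_force: [0.5, 0.5, -0.4]
grip_width: 0.0851
gripper_force: 0.0
clock: 13.3
tcp_pos: [0.4913, 0.2128, 0.2986]
orientation: [-2.959, -1.045, 0.001]
contact_force: [0.3, 1.2, -0.8]
grip_width: 0.085
gripper_force: 0.0
```

```bash
cat > st.py <<'E'
from h import *
import sys
s=monitor.get_obs(); R=Ro.from_rotvec(s["orientation"]).as_matrix(); print(s["tcp_pos"].round(4),"yaw y",np.degrees(np.arctan2(R[1,1],R[0,1])).round(2),"tilt",R[:,2].round(4),s["joints"].round(2))
if len(sys.argv)>2:
    t=np.array([float(a) for a in sys.argv[1:4]]); print("shift cm",(R.T@(t-s["tcp_pos"])*100).round(2))
E
python3 st.py .488 .2428 .300
```

```text
[0.4913 0.2128 0.2986] yaw y -51.11 tilt [-0.0017  0.0037 -1.    ] [-0.19  0.21 -0.39  1.78  0.08  1.16 -1.5 ]
shift cm [ 1.63 -2.54 -0.13]
```

```bash
python3 -m crank '[[[1.63,-2.54,0],[0,0,0.015]],[[0,0,1.2],[0,0,0]],[[0,0,1.2],[0,0,0]],[[0,0,0],[0,0,0]],[[0,0,0],[0,0,0]]]'; python3 st.py
python3 - <<'E'
from h import *
p,_=optics.grab_frame("side"); q,_=optics.grab_frame("top")
s=monitor.get_obs(); t=s["tcp_pos"]; R=Ro.from_rotvec(s["orientation"]).as_matrix()
print("tcp px side",proj("side",[t,t+R[:,1]*.0427,t-R[:,1]*.0427]).round(1).tolist())
a=cv2.resize(p[230:350,190:320,::-1],None,fx=4,fy=4,interpolation=cv2.INTER_CUBIC); b=cv2.resize(q[220:300,150:250,::-1],None,fx=2.6,fy=2.6)
b=cv2.copyMakeBorder(b,0,a.shape[0]-b.shape[0],0,0,cv2.BORDER_CONSTANT); cv2.imwrite("pics/e1.png",np.hstack([a,b]))
E
```

```text
clock: 13.8
tcp_pos: [0.4917, 0.233, 0.2741]
orientation: [2.977, 1.002, -0.002]
contact_force: [-0.2, 0.2, 0.3]
grip_width: 0.0848
gripper_force: 0.0
[0.4917 0.233  0.2741] yaw y -52.78 tilt [-0.0013 -0.0011 -1.    ] [-0.23  0.25 -0.39  1.8   0.11  1.12 -1.58]
tcp px side [[247.7, 299.1], [246.2, 282.9], [249.3, 316.9]]
```

View pics/e1.png

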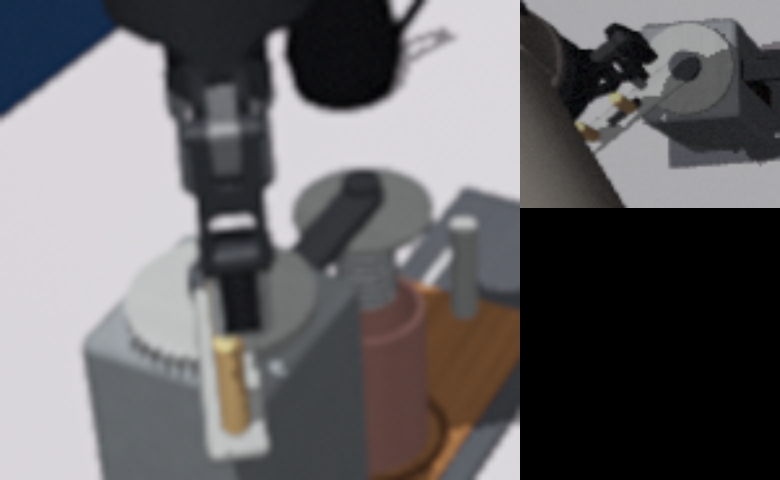

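The hand is about 1 cm short of the posts: the outer post's cap is at side pixel (247,315.7) with the finger just behind it. I'll work out the correction from the post caps.

Run:
```python
from h import *
t=plane("top",[[172.9,269.6],[187.5,258.8]],.265); s=plane("side",[[247.2,316.0],[245,299.1]],.265)
print(t,s); m=(2*t+s)/3; e=m[0]-m[1]; print("mean",m.round(4),"dir",np.degrees(np.arctan2(e[1],e[0])),np.linalg.norm(e))
e2=e/np.linalg.norm(e); mid=m.mean(0); g=mid+e2*.006; print("grip",g)  # mid at 80 -> 86
g[2]=.274
st=monitor.get_obs(); R=Ro.from_rotvec(st["orientation"]).as_matrix(); print(st["tcp_pos"],(R.T@(g-st["tcp_pos"])*100).round(2))
```

```text
[[0.47924874 0.25144242 0.265     ]
 [0.50258297 0.21970329 0.265     ]] [[0.47771429 0.25775908 0.265     ]
 [0.50383168 0.22529048 0.265     ]]
mean [[0.4787 0.2535 0.265 ]
 [0.503  0.2216 0.265 ]] dir 127.18416865612166 0.04014360208639891
grip [0.48724196 0.24233701 0.265     ]
[0.49224572 0.23354552 0.27504843] [ 0.13 -1.    0.1 ]
```

```bash
python3 -m crank '[[[0.13,-0.5,0],[0,0,0]],[[0,-0.5,0],[0,0,0]],[[0,0,0],[0,0,0]],[[0,0,0],[0,0,0]],[[0,0,0],[0,0,0]]]'; python3 st.py .4872 .2423 .227
```

```text
clock: 14.4
tcp_pos: [0.4869, 0.243, 0.2749]
orientation: [2.977, 1.004, 0.0]
contact_force: [-0.1, 0.1, 0.2]
grip_width: 0.0851
gripper_force: 0.0
[0.4869 0.243  0.2749] yaw y -52.71 tilt [ 2.e-04 -0.e+00 -1.e+00] [-0.24  0.25 -0.4   1.8   0.11  1.12 -1.6 ]
shift cm [-0.02  0.07  4.79]
```

```bash
python3 -m crank '[[[0,0.07,1.2],[0,0,0]],[[0,0,1.2],[0,0,0]],[[0,0,1.2],[0,0,0]],[[0,0,1.1],[0,0,0]],[[0,0,0],[0,0,0]]]'; python3 -m crank '[[[0,0,0],[0,0,0]],[[0,0,0],[0,0,0]]]'; python3 st.py .4872 .2423 .227
```

```text
clock: 14.9
tcp_pos: [0.4861, 0.2417, 0.2255]
orientation: [2.976, 1.004, -0.006]
contact_force: [-0.1, -0.0, 0.0]
grip_width: 0.0852
gripper_force: 0.0
clock: 15.1
tcp_pos: [0.4876, 0.2427, 0.2282]
orientation: [-2.977, -1.004, -0.001]
contact_force: [-0.8, -0.2, 0.8]
grip_width: 0.0854
gripper_force: 0.0
[0.4876 0.2427 0.2282] yaw y -52.71 tilt [ 7.e-04  5.e-04 -1.e+00] [-0.25  0.29 -0.39  1.85  0.13  1.02 -1.62]
shift cm [-0.06  0.01  0.12]
```

```bash
python3 -m crank '[[[0,0,0],[0,0,0]],[[0,0,0],[0,0,0]],[[0,0,0],[0,0,0]],[[0,0,0],[0,0,0]],[[0,0,0],[0,0,0]]]' 3.5 40; python3 st.py .4872 .2423 .227
```

```text
clock: 15.6
tcp_pos: [0.4901, 0.2427, 0.2301]
orientation: [-2.978, -1.002, -0.01]
contact_force: [3.5, -1.2, 7.5]
grip_width: 0.0381
gripper_force: 42.9
[0.4901 0.2427 0.2301] yaw y -52.82 tilt [ 0.006   0.0021 -1.    ] [-0.25  0.29 -0.39  1.85  0.13  1.02 -1.62]
shift cm [-0.25 -0.15  0.31]
```

Grip width 38 mm, not the expected 42, so I look before turning.

Run:
```python
from h import *
p,d=optics.grab_frame("side"); q,_=optics.grab_frame("top")
P=cloud("side",d); hsv=cv2.cvtColor(p,cv2.COLOR_RGB2HSV)
y=(hsv[...,0]>8)&(hsv[...,0]<32)&(hsv[...,1]>60)&np.all((P>[.4,.12,.215])&(P<[.7,.35,.28]),axis=2)
ys,xs=np.where(y); print(len(xs), xs.min(),xs.max(),ys.min(),ys.max()); 
for yy in range(ys.min(),ys.max()+1,3): print(yy,xs[ys==yy].min() if (ys==yy).any() else 0,xs[ys==yy].max() if (ys==yy).any() else 0,end="; ")
a=cv2.resize(p[270:350,200:300,::-1],None,fx=5,fy=5,interpolation=cv2.INTER_CUBIC); b=cv2.resize(q[220:300,150:250,::-1],None,fx=2.9,fy=2.9)
b=cv2.copyMakeBorder(b,0,a.shape[0]-b.shape[0],0,0,cv2.BORDER_CONSTANT); cv2.imwrite("pics/f1.png",np.hstack([a,b])); print(monitor.get_obs()["grip_width"])
```

```text
8 243 247 337 338
337 243 247; 0.038171918197595515
```

View pics/f1.png

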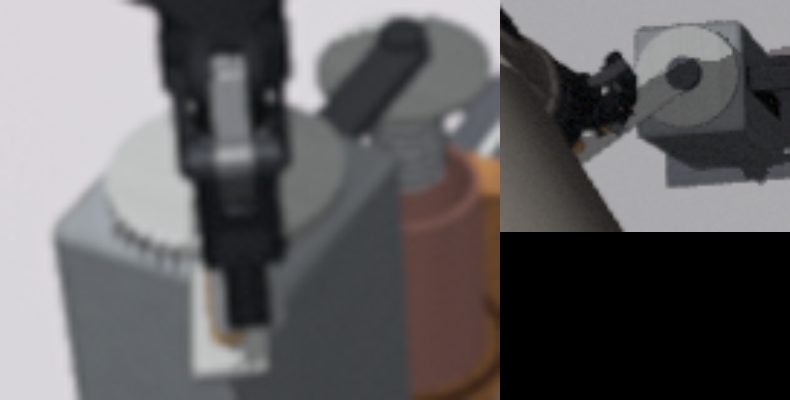

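Run:
```python
from h import *
print("finger back",proj("side",[[.4726,.2658,.235],[.4726,.2658,.245]]).round(1).tolist())
print("outer post",proj("side",[[.4787,.2535,.222],[.4787,.2535,.265],[.4787+.008,.2535+.006,.222]]).round(1).tolist())
s=monitor.get_obs(); print(s["contact_force"],s["moment"])
```

```text
finger back [[248.5, 335.1], [248.0, 330.2]]
outer post [[250.3, 335.2], [248.2, 314.2], [243.9, 336.0]]
[ 4.42031276 -2.32279021  7.04297833] [-0.18110564 -0.64355412 -0.09002742]
```

The picture shows the crank already turned about 0.08 rad when the pawl lifted: the outer post is at side x≈245, was 249. It is now held still in the pads. I keep the grip and lead it round slowly about the axis, with 84 mm radius at the hand.

```bash
python3 -m crank '[[[0.17,0,0],[0,0,0.02]],[[0.25,0,0],[0,0,0.03]],[[0.34,0.01,0],[0,0,0.04]],[[0.34,0.01,0],[0,0,0.04]],[[0.34,0.01,0],[0,0,0.04]]]' - 45; python3 st.py
cat > lid.py <<'E'
from h import *
p,d=optics.grab_frame("side"); P=cloud("side",d); hsv=cv2.cvtColor(p,cv2.COLOR_RGB2HSV)
m=np.all((P>[.51,.005,.095])&(P<[.59,.085,.172]),axis=2)&(hsv[...,1]<70)&(hsv[...,2]>100); q=P[m][:,2]
h=np.histogram(q,bins=np.arange(.095,.175,.004)); print("lid z",len(q),h[1][np.argmax(h[0])],np.percentile(q,[50,80,95]).round(4))
E
python3 lid.py
```

```text
clock: 16.2
tcp_pos: [0.5019, 0.251, 0.2302]
orientation: [-3.051, -0.744, -0.01]
contact_force: [3.0, -0.1, 7.1]
grip_width: 0.0382
gripper_force: 44.2
[0.5019 0.251  0.2302] yaw y -62.59 tilt [ 0.0056  0.0026 -1.    ] [-0.28  0.31 -0.36  1.82  0.13  1.03 -1.78]
lid z 336 0.15100000000000005 [0.1548 0.1557 0.157 ]
```

```bash
python3 -m crank '[[[0.34,0.01,0],[0,0,0.04]],[[0.34,0.01,0],[0,0,0.04]],[[0.34,0.01,0],[0,0,0.04]],[[0.34,0.01,0],[0,0,0.04]],[[0.34,0.01,0],[0,0,0.04]]]'; python3 -m crank '[[[0.34,0.01,0],[0,0,0.04]],[[0.34,0.01,0],[0,0,0.04]],[[0.34,0.01,0],[0,0,0.04]],[[0.34,0.01,0],[0,0,0.04]],[[0.34,0.01,0],[0,0,0.04]]]'; python3 st.py;python3 lid.py
```

```text
clock: 16.75
tcp_pos: [0.5174, 0.258, 0.2302]
orientation: [-3.108, -0.437, -0.009]
contact_force: [1.9, 2.3, 6.9]
grip_width: 0.0381
gripper_force: 44.7
clock: 17.25
tcp_pos: [0.534, 0.2619, 0.2303]
orientation: [-3.134, -0.126, -0.009]
contact_force: [3.4, 5.1, 5.0]
grip_width: 0.0381
gripper_force: 44.8
[0.534  0.2619 0.2303] yaw y -85.39 tilt [ 0.0057  0.0048 -1.    ] [-0.34  0.36 -0.28  1.75  0.11  1.05 -2.15]
lid z 337 0.13500000000000004 [0.135  0.136  0.1368]
```

```bash
python3 -m crank '[[[0.34,0.01,0],[0,0,0.04]],[[0.34,0.01,0],[0,0,0.04]],[[0.34,0.01,0],[0,0,0.04]],[[0.34,0.01,0],[0,0,0.04]],[[0.34,0.01,0],[0,0,0.04]]]'; python3 -m crank '[[[0.34,0.01,0],[0,0,0.04]],[[0.34,0.01,0],[0,0,0.04]],[[0.34,0.01,0],[0,0,0.04]],[[0.34,0.01,0],[0,0,0.04]],[[0.34,0.01,0],[0,0,0.04]]]'; python3 st.py;python3 lid.py
```

```text
clock: 17.8
tcp_pos: [0.5511, 0.2624, 0.2303]
orientation: [-3.13, 0.186, -0.01]
contact_force: [4.8, 7.0, 4.4]
grip_width: 0.0382
gripper_force: 45.1
clock: 18.3
tcp_pos: [0.5681, 0.2595, 0.2304]
orientation: [-3.094, 0.496, -0.01]
contact_force: [6.7, 10.5, 1.9]
grip_width: 0.0379
gripper_force: 45.5
[0.5681 0.2595 0.2304] yaw y -108.2 tilt [ 0.0077  0.0075 -0.9999] [-0.38  0.4  -0.19  1.68  0.08  1.06 -2.49]
lid z 319 0.11500000000000002 [0.115  0.1161 0.1172]
```

```bash
python3 -m crank '[[[0.3,-0.03,0],[0,0,0.035]],[[0.3,-0.03,0],[0,0,0.035]],[[0.26,-0.03,0],[0,0,0.03]],[[0.26,-0.03,0],[0,0,0.03]],[[0.26,-0.03,0],[0,0,0.03]]]'; python3 st.py;python3 lid.py
```

```text
clock: 18.85
tcp_pos: [0.5814, 0.2547, 0.2303]
orientation: [-3.045, 0.743, -0.009]
contact_force: [5.2, 5.6, 2.9]
grip_width: 0.038
gripper_force: 45.0
[0.5814 0.2547 0.2303] yaw y -117.41 tilt [ 0.0072  0.006  -1.    ] [-0.4   0.41 -0.15  1.66  0.07  1.07 -2.62]
lid z 302 0.10300000000000001 [0.107  0.1081 0.1094]
```

```bash
python3 -m crank '[[[0.2,-0.01,0],[0,0,0.025]],[[0.2,-0.01,0],[0,0,0.025]],[[0.2,-0.01,0],[0,0,0.025]],[[0,0,0],[0,0,0]],[[0,0,0],[0,0,0]]]'; python3 st.py;python3 lid.py
```

```text
clock: 19.4
tcp_pos: [0.5869, 0.252, 0.2304]
orientation: [-3.015, 0.854, -0.009]
contact_force: [5.9, 7.5, 2.5]
grip_width: 0.038
gripper_force: 45.2
[0.5869 0.252  0.2304] yaw y -121.63 tilt [ 0.0074  0.0059 -1.    ] [-0.4   0.42 -0.14  1.65  0.06  1.07 -2.68]
lid z 304 0.10300000000000001 [0.1066 0.1079 0.1098]
```

The lid has stopped dropping, so it rests on the rim. I relax the radial load and let go gradually.

```bash
python3 -m crank '[[[0,-0.15,0],[0,0,0]],[[0,-0.15,0],[0,0,0]],[[0,0,0],[0,0,0]]]' 3.5 20; python3 -m crank '[[[0,0,0],[0,0,0]],[[0,0,0],[0,0,0]]]' 4.4 20;  python3 -m crank '[[[0,0,0],[0,0,0]],[[0,0,0],[0,0,0]]]' 5.0;  python3 -m crank '[[[0,0,0],[0,0,0]],[[0,0,0],[0,0,0]],[[0,0,0],[0,0,0]],[[0,0,0],[0,0,0]]]' 7.5; python3 st.py; python3 lid.py
```

```text
clock: 19.75
tcp_pos: [0.5873, 0.2518, 0.2302]
orientation: [-3.019, 0.859, -0.005]
contact_force: [1.0, -0.3, 8.6]
grip_width: 0.0384
gripper_force: 44.3
clock: 19.95
tcp_pos: [0.586, 0.2498, 0.2291]
orientation: [3.02, -0.861, 0.001]
contact_force: [-2.5, -3.4, 6.7]
grip_width: 0.044
gripper_force: 6.4
clock: 20.15
tcp_pos: [0.5851, 0.2484, 0.228]
orientation: [3.017, -0.861, -0.002]
contact_force: [-3.6, -6.5, 4.6]
grip_width: 0.0501
gripper_force: 3.8
clock: 20.55
tcp_pos: [0.586, 0.2515, 0.2281]
orientation: [-3.021, 0.859, -0.001]
contact_force: [-0.4, 0.6, -0.8]
grip_width: 0.0754
gripper_force: 0.0
[0.586  0.2515 0.2281] yaw y -121.73 tilt [ 6.e-04  6.e-04 -1.e+00] [-0.4   0.42 -0.14  1.65  0.06  1.08 -2.68]
lid z 304 0.10300000000000001 [0.1066 0.1077 0.1098]
```

```bash
python3 -m crank '[[[0,0,-1],[0,0,0]],[[0,0,-2],[0,0,0]],[[0,0,-3],[0,0,0]],[[0,0,-3],[0,0,0]],[[0,0,-3],[0,0,0]]]'; python3 -m crank '[[[0,-3,0],[0,0,0]],[[0,-3,0],[0,0,0]],[[0,-3,0],[0,0,0]],[[0,0,0],[0,0,0]],[[0,0,0],[0,0,0]]]'; python3 lid.py
python3 - <<'E'
from h import *
ims=[]
for n in ("side","top"):
    p,d=optics.grab_frame(n); c=(180,230,360,430) if n=="side" else (120,200,400,310)
    ims.append(cv2.resize(p[c[1]:c[3],c[0]:c[2],::-1],None,fx=(2 if n=="side" else 1.5),fy=(2 if n=="side" else 1.5),interpolation=cv2.INTER_CUBIC))
h=max(i.shape[0] for i in ims); cv2.imwrite("pics/g1.png",np.hstack([cv2.copyMakeBorder(i,0,h-i.shape[0],0,0,cv2.BORDER_CONSTANT) for i in ims]))
E
```

```text
clock: 21.1
tcp_pos: [0.5858, 0.2511, 0.3499]
orientation: [-3.021, 0.859, -0.001]
contact_force: [0.4, -0.1, 0.0]
grip_width: 0.0748
gripper_force: 0.0
clock: 21.6
tcp_pos: [0.633, 0.328, 0.3478]
orientation: [3.022, -0.858, -0.0]
contact_force: [0.4, -0.4, -0.0]
grip_width: 0.0749
gripper_force: 0.0
lid z 334 0.10300000000000001 [0.1067 0.1082 0.1234]
```

View pics/g1.png

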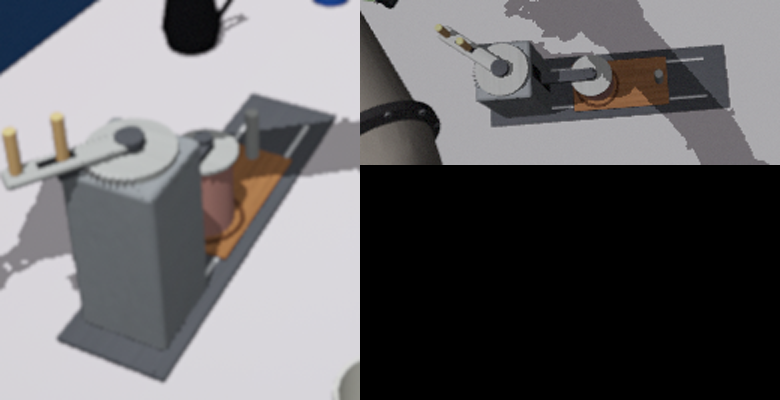

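The lid lies on the beaker's rim (side crop, about (215,150)), the tray is home, the crank has turned and its posts are apart again, and the hand is clear. Handing in.

```bash
python3 -c "
from bench import r
print(r.hand_in())"
```

```text
the job is handed in; nothing more can be done
None
```

I handed the job in after about 22 s of robot time: the beaker stands in the ring, the tray is home, the lid rests on the rim and the crank is let go; `hand_in()` gave no verdict, and the crank slipped about 0.08 rad, at a speed I did not measure, as I squeezed the pawl before the grip held it.

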